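# Set out a jeweller's doming and soldering place

## Robot

A 6-joint arm with a two-finger parallel gripper is mounted at the origin on the work surface. World frame = base frame: x ahead of the robot, y to its left, z up, the work surface at z = 0. Lengths are in mm, angles in degrees, forces in N, time in s.
With the tool pointing down it reaches from about 250 to 850 mm from the base axis. Payload 12.5 kg.
Tool frame: the origin (TCP) lies midway between the tips of the shut fingers; the grasp point (between the pads) lies 19 mm behind it; z points along the fingers, y is the line along which they close (so a half turn about z gives the same grasp; the last joint's range is limited). The gripper opens to 93 mm and grips with 3 to 60 N. Pads are 15 mm wide; open, the fingers measure 128 mm over their backs; the gripper's body (75 mm by 188 mm) begins 65 mm behind the grasp point.
Start: joints at [-81.967, 20.094, 94.641, -0, 65.266, -4.847], TCP at [122.622, -536.142, 218.633] pointing down, gripper open.
Joint ranges: [-157.81, 157.81], [-45, 120.19], [0.68, 151.7], [-89.99, 269.99], [4.06, 180], [-164.3, 164.3]. Speed limits (degrees/s): [127.2, 127.2, 159.86, 180, 180, 180].

## Interface

Orientations are given as [roll, pitch, yaw] about the fixed x, y, z axes, in that order (R = Rz(yaw) Ry(pitch) Rx(roll)).
In Python, from rig import monitor, eyes, manip gives the robot as it stands.
- The arm moves only by the shell command python3 -m creep 'ROWS'. ROWS is text: rows parted by semicolons, each of 5 numbers parted by spaces: the closure in counts, from 0 (fully open) to 255 (shut), then the shift along the tool's x, y, z in units of 40 mm (1.0 is 40 mm), then the turn about the tool's z in units of 8 degrees (1.0 is 8 degrees). In form: fingers dx dy dz spin; .... A call has exactly 10 rows; each row is the pose to reach, as a shift and turn from the pose commanded when the call began, along the tool's axes at that moment; what a row does not reach only later rows make up. A row lasts 1/10 s, in which the tool goes at most 50 mm and 8.59 degrees, less where a joint would pass 70% of its speed; a pose out of reach is approached as far as the arm can. A call with a gripper value outside its range is refused whole. The fingers move at their own pace and stop on an object; the grip force is fixed at half the most. Time passes only in rows, so rows that repeat a pose let the fingers close, or fill a call up. It gives the time, the measured TCP pose, the force, the opening and the grip force at its end, in the units of the state.
- monitor.state(): the state, without advancing time (a new reading comes with each control period).
- eyes.read_camera(name): name is "side" or "top" or "wrist"; returns a dict with "pixels" (384x512x3 uint8, red, green, blue), "depth" (384x512 float32, mm along the optical axis (not along the pixel's ray), 0 where there is no reading), "fx", "fy", "cx", "cy" (pixels), "dist" ([k1, k2, p1, p2, k3] as OpenCV has them; the pictures are not rectified), "world_to_cam" (4x4, takes a point from world to camera coordinates). Camera axes: x right, y down, z forward; pixel columns grow to the right and rows downward; lengths in mm; the calibration is good to about 2 mm. A picture is of the moment at which its call begins.
- manip.close_job(): hands the job in; it is judged then, once.
The state is a dict: "time": time; "joints": joint angles; "joint_velocities": joint speeds; "effort": joint torques, N m; "position": TCP position; "ee_rot": TCP orientation; "wrist_force": force on the tool from outside, world axes, zero at the start; "wrist_torque": the same for the moment, N m; "opening": finger opening in mm; "grip_force": force on a finger pad.
Only numpy, scipy, OpenCV 4.12 (cv2) and the standard library are available. Lean on these libraries where they do the work, as an engineer would, in place of code of your own. Each camera call takes 0.05 s, during which the arm holds its last target. There are 200 camera calls.

## Task

Set the bench out for doming and soldering: the flat steel bench block goes on the middle of the round rubber pad, the doming block upright on the middle of the bench block, and the white crucible upright on the middle of the square grey soldering tile. The low round tin goes on the table halfway between the pad and the tile, and the small amber jar upright directly behind the tin (on the side away from the robot), with a gap of about 2 cm between the two. Set each down rather than dropping it, and leave the wire spool, the screwdriver and the pliers where they lie.

Things in the scene. Friction and masses are not known exactly. Their poses are not given: they have to be found in the camera images.
- pad: Round black rubber pad, 110 mm across, 10 mm thick, fixed flat on the table. Origin at the centre of its underside, z up. The pad lies on either the left or the right side of the bench, the tile on the other; their centres are 400 mm apart, and the line between them runs within about 5 degrees of the robot's y axis.
- tile: Square grey soldering tile, 90 x 90 mm, 10 mm thick, fixed flat on the table. Origin at the centre of its underside, z up. x and y along its edges.
- bench_block: Flat square block of bright steel, 60 x 60 mm, 20 mm high, about 0.55 kg, loose on the table. Origin at the centre of its underside, z up. x and y along its edges.
- doming_block: Metal doming block: a 40 mm cube with one round hollow, 24 mm across and 10 mm deep, in its top face, and dark round hollows drawn on its sides; about 0.4 kg, loose, hollow upward. Origin at the centre of its underside, z up. x and y along its edges.
- tin: Low round closed metal tin, 56 mm across, 28 mm high, about 70 g, loose, lid up. Origin at the centre of its underside, z up.
- jar: Small round amber glass jar with a black cap, 38 mm across up to 45 mm height, cap 36 mm across, 60 mm high over all, about 90 g, loose, standing. Origin at the centre of its underside, z up.
- crucible: Small open white ceramic cup, round, 52 mm across at the rim and about 42 mm at the foot, 38 mm high, wall 5 mm, about 90 g, loose, mouth up. Origin at the centre of its underside, z up.
- spool: Bystander, leave alone: small spool of copper wire with black flanges, 32 mm across, 20 mm high, loose, standing. Origin at the centre of its underside, z up.
- screwdriver: Bystander, leave alone: screwdriver with a black handle, 150 mm long, lying loose along its x axis, blade to +x, 26 mm high at the handle. Origin at the middle of its length, on the table.
- pliers: Bystander, leave alone: small pliers with blue grips, about 140 mm long and 42 mm wide, 12 mm high, lying loose along their x axis, jaws to +x. Origin near the pivot, on the table.
Things that resemble listed ones, but are neither listed nor needed, are in the scene too. Several things look just like the jar: the one meant starts farthest to the robot's right.

How it is judged (in metres and radians):
At the end, for the whole second after the job is handed in: At rest, upright, released: bench block on pad and crucible on tile, centred within 12 mm; doming block on bench block within 10 mm; tin within 15 mm of the pad-tile midpoint along and across; jar over 40 mm beyond that line, within 30 mm sideways of the midpoint, 55 to 85 mm from tin centre (horizontal distance between bench_block and pad below 0.012 m and height (world z) of bench_block between 0.006 and 0.014 m and horizontal distance between doming_block and bench_block below 0.01 m and height (world z) of doming_block between 0.025 and 0.035 m and horizontal distance between crucible and tile below 0.012 m and height (world z) of crucible between 0.006 and 0.014 m and height (world z) of each of tin, jar below 0.004 m and ((x of tin in the frame of pad between -0.015 and 0.015 m and y of tin in the frame of pad between 0.185 and 0.215 m and y of jar in the frame of pad between 0.17 and 0.23 m and x of jar in the frame of pad above 0.04 m) or (x of tin in the frame of pad between -0.015 and 0.015 m and y of tin in the frame of pad between -0.215 and -0.185 m and y of jar in the frame of pad between -0.23 and -0.17 m and x of jar in the frame of pad above 0.04 m)) and horizontal distance between jar and tin between 0.055 and 0.085 m and angle between each of bench_block, doming_block, tin, jar, crucible's own z axis and vertical below 0.1 rad and linear speed of each of bench_block, doming_block, tin, jar, crucible below 0.02 m/s); the robot touches nothing.
It fails at once if the spool, the screwdriver or the pliers is moved by more than 20 mm (distance of any of spool, screwdriver, pliers from where it was at the start of the episode above 0.02 m).
It fails at once if one of the five things is dropped: in free air, touched by nothing, with its underside more than 60 mm above the table ((contact force between bench_block and anything else below 0.02 N and height (world z) of bench_block above 0.06 m) or (contact force between doming_block and anything else below 0.02 N and height (world z) of doming_block above 0.06 m) or (contact force between tin and anything else below 0.02 N and height (world z) of tin above 0.06 m) or (contact force between jar and anything else below 0.02 N and height (world z) of jar above 0.06 m) or (contact force between crucible and anything else below 0.02 N and height (world z) of crucible above 0.06 m)).
It also fails if it takes over 120 s, if anything falls off the work surface, if the arm or the gripper's body presses on something with over 40 N, if the wrist force passes 120 N, or if a joint passes its speed limit or range.

## Working session

There is one attempt and no reset: what is moved stays moved. The work goes in short steps, Python scripts to look and compute and a shell command to move; the robot and the scene stay as the last step left them, time stands still between calls to the robot, and variables do not carry over. Pictures are saved under pics/ and viewed, at most 14 in all, crops included, and the job is handed in when it is done.

```bash
mkdir -p pics; cat > h.py <<'E'
import numpy as np, cv2
from rig import monitor, eyes, manip
def shot(name,fn=None):
    c=eyes.read_camera(name)
    if fn: cv2.imwrite('pics/'+fn,cv2.cvtColor(c['pixels'],cv2.COLOR_RGB2BGR))
    return c
def world(c):
    "world xyz map HxWx3 (nan where no depth)"
    K=np.array([[c['fx'],0,c['cx']],[0,c['fy'],c['cy']],[0,0,1.]])
    h,w=c['depth'].shape
    uv=np.stack(np.meshgrid(np.arange(w),np.arange(h)),-1).reshape(-1,1,2).astype(float)
    n=cv2.undistortPoints(uv,K,np.array(c['dist'])).reshape(h,w,2)
    d=np.where(c['depth']>0,c['depth'],np.nan).astype(float)
    p=np.dstack([n*d[...,None],d])
    T=np.linalg.inv(np.array(c['world_to_cam']))
    return p@T[:3,:3].T+T[:3,3]
E
python3 - <<'E'
from h import *
for n in ('top','side'):
    c=shot(n,n+'1.png'); P=world(c); np.savez(n+'1.npz',P=P,px=c['pixels'])
    T=np.linalg.inv(np.array(c['world_to_cam'])); print(n,T.round(2).tolist(),c['fx'])
print(monitor.state())
E
```

```text
top [[-0.01, -0.98, 0.2, 300.65], [-1.0, 0.01, -0.01, 33.4], [0.01, -0.2, -0.98, 1225.11], [0.0, 0.0, 0.0, 1.0]] 465.1226233850122
side [[-0.92, -0.3, 0.24, 215.06], [-0.38, 0.69, -0.61, 882.44], [0.01, -0.66, -0.75, 1088.55], [0.0, 0.0, 0.0, 1.0]] 459.8505095772788
{'time': 0.1, 'joints': array([-8.19684531e+01,  2.01197159e+01,  9.46727670e+01, -2.00528198e-03,
        6.52655255e+01, -4.84542236e+00]), 'joint_velocities': array([-0.03409751, -0.00144051, -0.15498142,  0.01278625, -0.06505432,
        0.04479557]), 'effort': array([ 1.10107660e-03, -4.98025131e+01, -2.85703933e+01,  6.99857692e-02,
        2.38927617e-02, -1.92893134e-05]), 'position': array([ 122.56224066, -535.85590308,  218.17335703]), 'ee_rot': array([-1.79942045e+02, -3.08588234e-03,  1.28778077e+01]), 'wrist_force': array([ 0.42984981,  0.34589335, -0.6901475 ]), 'wrist_torque': array([-0.03418922, -0.01293016,  0.00368359]), 'grip_force': 0.0, 'opening': 93.14000153356129}
```

View pics/top1.png

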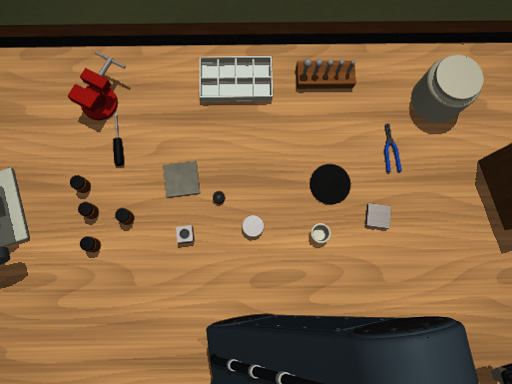

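View pics/side1.png

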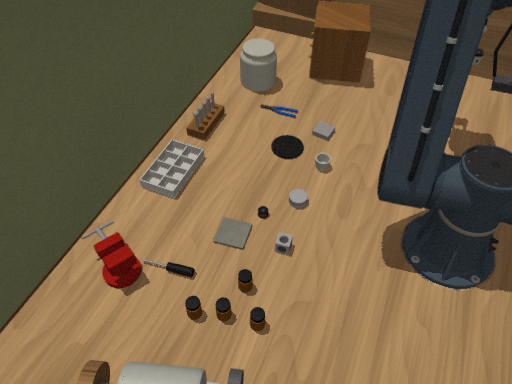

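Top view: pad (330,184) lies on the robot's right, tile (181,179) on the left. Bench block is at (378,216), doming block (184,234), tin (252,227), crucible (320,234), spool (219,198), screwdriver (118,140) and pliers (392,150).
There are four jar candidates, at (80,184), (88,210), (124,216) and (90,244). Image right is −y, so (124,216) is farthest to the robot's right. I'll confirm that in a crop and measure.

```bash
python3 - <<'E'
from h import *
D=np.load('top1.npz');P=D['P'];px=D['px']
z=P[...,2]; print('table z',np.nanmedian(z[250:300,50:450]))
cv2.imwrite('pics/jars.png',cv2.resize(cv2.cvtColor(px[150:280,40:240],cv2.COLOR_RGB2BGR),None,fx=4,fy=4,interpolation=cv2.INTER_CUBIC))
m=((z>5)).astype(np.uint8); m[300:]=0; m[:60]=0
n,l,s,ce=cv2.connectedComponentsWithStats(m)
for i in range(1,n):
    if s[i,4]<20: continue
    k=l==i; t=np.nanpercentile(z[k],90); top=k&(z>t-4)
    q=P[top][:,:2].astype(np.float32)
    r=cv2.minAreaRect(q)
    print(ce[i].round(),s[i,4],'top',t.round(1),'mean',q.mean(0).round(1),'circ',np.round(cv2.minEnclosingCircle(q)[0],1),'rect',np.round(r[0],1),np.round(r[1],1),round(r[2],1))
E
```

```text
table z 0.46983790766705624
[ 99. 101.] 2065 top 108.9 mean [798.5 418. ] circ [799.7 417.4] rect [800.5 417.2] [71.9 90.1] 61.0
[236.  81.] 1985 top 33.6 mean [842.2  35.3] circ [855.2  38. ] rect [855.2  36.7] [111.5 198.9] 0.1
[325.  74.] 1614 top 85.1 mean [ 868.2 -197.5] circ [ 871.4 -208.8] rect [ 868.8 -208.9] [ 16.3 134.3] 0.9
[447.  89.] 3340 top 152.1 mean [ 795.4 -520.9] circ [ 798.5 -521.3] rect [ 792.4 -521. ] [120.1 105.4] 89.2
[390. 150.] 355 top 14.1 mean [ 653.2 -379.3] circ [ 660.7 -387.9] rect [ 660.5 -381.2] [137.1  39.7] 2.4
[500. 181.] 1717 top 119.2 mean [ 599. -627.] circ [ 589.2 -630.8] rect [ 588.8 -629. ] [72.8  6.8] 13.8
[181. 178.] 1101 top 13.6 mean [579.4 186.1] circ [579.8 185.9] rect [580.  186.4] [89.7 89.3] 6.4
[330. 183.] 1279 top 13.7 mean [ 562.5 -211.7] circ [ 562.1 -212.2] rect [ 561.7 -212.1] [108.3 105.7] 25.8
[ 10. 214.] 1812 top 29.7 mean [416.5 604.9] circ [481.2 631.8] rect [482.1 630.8] [249.4  53.5] 14.7
[ 80. 183.] 272 top 62.1 mean [564.1 447.8] circ [563.9 447.7] rect [564.  448.8] [34.5 33.8] 3.8
[219. 196.] 120 top 23.9 mean [528.5  86.4] circ [527.9  86.4] rect [527.8  86.4] [30.4 28.2] 43.2
[ 88. 210.] 266 top 62.3 mean [494.6 423.9] circ [494.3 423.5] rect [493.4 424.1] [34.3 33.2] 89.1
[377. 216.] 569 top 23.4 mean [ 471.4 -329.8] circ [ 469.4 -330.2] rect [ 472.  -330.7] [60.8 59.8] 81.6
[124. 216.] 242 top 62.7 mean [477.1 328.5] circ [477.5 328.7] rect [477.4 328.9] [33.  33.7] 32.3
[253. 226.] 383 top 31.5 mean [449.1  -1.9] circ [448.7  -1.9] rect [448.4  -2.2] [51.7 54.7] 89.2
[321. 233.] 285 top 39.9 mean [ 427.5 -175.7] circ [ 426.3 -175.9] rect [ 426.5 -175.2] [49.2 48.9] 75.1
[185. 234.] 289 top 42.8 mean [429.7 173.5] circ [430.3 173.3] rect [429.8 173.2] [40.5 39.8] 4.8
[ 90. 244.] 268 top 62.8 mean [407.1 414.6] circ [406.4 414.4] rect [407.5 415. ] [33.3 33.8] 61.1
```

View pics/jars.png

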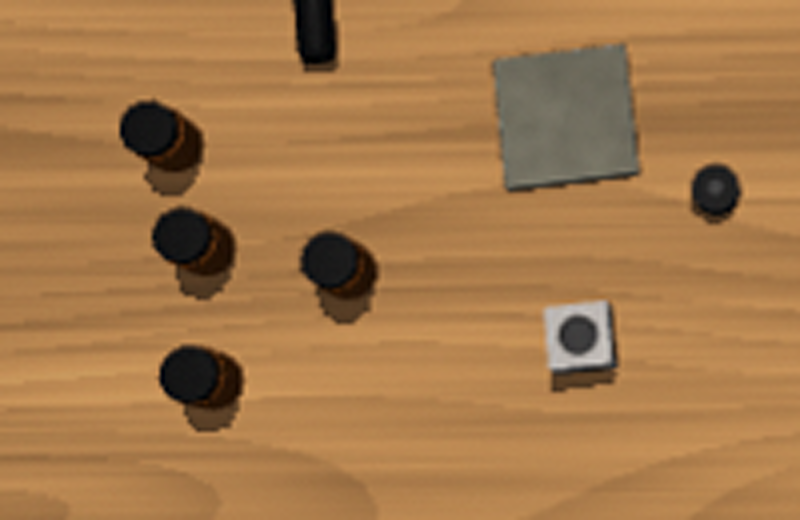

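Crop: the jar at (332,260) in the crop, which is (124,216) in the full image, is the rightmost of the four. The pad–tile distance comes out at 399 mm against 400 given, and the heights match within 3 mm. Next is the move to the bench block.

```bash
cat >> h.py <<'E'
def go(x,y,z,yaw=None):
    "units of the move from the present pose to a world target (tool down)"
    s=monitor.state(); p=s['position']; yw=s['ee_rot'][2]; a=np.radians(yw)
    d=np.array([x,y,z])-p
    dx=d[0]*np.cos(a)+d[1]*np.sin(a); dy=d[0]*np.sin(a)-d[1]*np.cos(a)
    sp=0 if yaw is None else -((yaw-yw+90)%180-90)/8
    print('at',p.round(1),'yaw',yw.round(1),'-> dx %.3f dy %.3f dz %.3f spin %.3f'%(dx/40,dy/40,-d[2]/40,sp))
E
python3 -c "
from h import *
go(471.5,-330.5,100,-8.4)"
```

```text
at [ 122.6 -535.9  218.2] yaw 12.9 -> dx 9.648 dy -3.061 dz 2.954 spin 2.660
```

```bash
python3 -m creep '0 1 -0.3 0.2 0.3;0 2.1 -0.65 0.6 0.7;0 3.2 -1 1 1.1;0 4.3 -1.35 1.4 1.5;0 5.4 -1.7 1.8 1.9;0 6.5 -2.05 2.2 2.3;0 7.6 -2.4 2.5 2.66;0 8.6 -2.72 2.8 2.66;0 9.3 -2.95 2.95 2.66;0 9.65 -3.06 2.95 2.66'; python3 - <<'E'
from h import *
c=shot('wrist','w1.png'); go(471.5,-330.5,3.5,-8.4)
T=np.linalg.inv(np.array(c['world_to_cam'])); print(T.round(2).tolist(),c['fx'])
P=world(c); z=P[...,2]; print(np.nanpercentile(z,[5,50,95]))
m=(abs(z-20)<5)&(np.hypot(P[...,0]-471,P[...,1]+330)<60)
q=P[m][:,:2].astype(np.float32); print(m.sum(),cv2.minAreaRect(q))
E
```

```text
time: 1.1
position: [472.8, -328.9, 99.5]
ee_rot: [-179.9, 0.1, -8.3]
wrist_force: [-0.8, -0.9, -0.4]
opening: 93.0
grip_force: 0.0
at [ 473.7 -329.   100.2] yaw -8.3 -> dx -0.049 dy 0.045 dz 2.417 spin 0.015
[[-0.14, -0.94, -0.3, 554.97], [-0.99, 0.14, 0.04, -340.54], [-0.0, 0.3, -0.95, 265.63], [0.0, 0.0, 0.0, 1.0]] 264.44183767070876
[ -0.73479931   0.80741507 217.26890188]
3557 ((469.5857238769531, -329.7205505371094), (60.02055740356445, 60.27483367919922), 81.30248260498047)
```

View pics/w1.png

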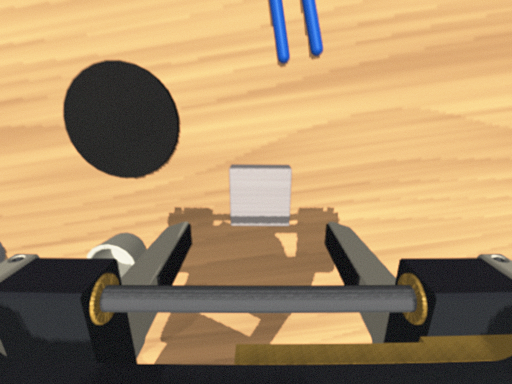

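Wrist view: the bench block at (260,195) lies between the open fingers, aligned with them, with the pad at (120,118). Wrist and top measurements agree within 2 mm, so I'm lowering and gripping.

```bash
python3 -m creep '0 -0.08 0.03 0.5 0;0 -0.08 0.03 1 0;0 -0.08 0.03 1.5 0;0 -0.08 0.03 1.9 0;0 -0.08 0.03 2.15 0;0 -0.08 0.03 2.3 0;0 -0.08 0.03 2.38 0;0 -0.08 0.03 2.4 0;255 -0.08 0.03 2.4 0;255 -0.08 0.03 2.4 0'; python3 -m creep '255 0 0 0 0;255 0 0 0 0;255 0 0 0 0;255 0 0 0 0;255 0 0 -0.1 0;255 0 0 -0.25 0;255 0 0 -0.5 0;255 0 0 -0.8 0;255 0 0 -1 0;255 0 0 -1 0'
python3 -c "
from h import *
go(562,-212,40)"
```

```text
time: 2.15
position: [468.5, -331.7, 5.1]
ee_rot: [180.0, -0.0, -8.4]
wrist_force: [0.4, 0.1, -1.1]
opening: 81.7
grip_force: 0.0
time: 3.15
position: [469.0, -332.0, 46.3]
ee_rot: [179.9, -0.1, -8.4]
wrist_force: [0.3, 0.2, -4.2]
opening: 59.8
grip_force: 30.0
at [ 469.  -332.    46.3] yaw -8.4 -> dx 1.863 dy -3.309 dz 0.157 spin 0.000
```

```bash
python3 -m creep '255 0.15 -0.3 0 0;255 0.5 -0.9 0 0;255 0.9 -1.6 0 0;255 1.3 -2.3 0 0;255 1.6 -2.8 0 0;255 1.75 -3.1 0 0;255 1.84 -3.28 0 0;255 1.84 -3.3 0.2 0;255 1.84 -3.3 0.4 0;255 1.84 -3.3 0.5 0'
python3 - <<'E'
from h import *
c=shot('wrist'); P=world(c); z=P[...,2]; px=c['pixels'].astype(int)
m=(abs(z-11)<7)&(px.max(2)<60)&(np.hypot(P[...,0]-562,P[...,1]+212)<62)
q=P[m][:,:2].astype(np.float32); print(m.sum(),cv2.minEnclosingCircle(q),cv2.minAreaRect(q), np.median(z[m]))
go(561,-212,15)
E
```

```text
time: 4.15
position: [559.3, -212.1, 23.3]
ee_rot: [-180.0, 0.1, -8.5]
wrist_force: [0.6, -0.4, -5.6]
opening: 59.6
grip_force: 30.0
5261 ((560.6609497070312, -209.04696655273438), 54.35485076904297) ((561.8726806640625, -208.26763916015625), (103.8009033203125, 107.3525619506836), 58.16218185424805) 10.271695797191597
at [ 559.2 -212.1   23. ] yaw -8.5 -> dx 0.044 dy -0.008 dz 0.200 spin 0.000
```

```bash
python3 -m creep '255 0.03 -0.03 0.05 0;255 0.03 -0.03 0.1 0;255 0.03 -0.03 0.15 0;255 0.03 -0.03 0.18 0;255 0.03 -0.03 0.21 0;255 0.03 -0.03 0.22 0;255 0.03 -0.03 0.22 0;40 0.03 -0.03 0.22 0;40 0.03 -0.03 0.22 0;40 0.03 -0.03 0.22 0'; python3 -m creep '40 0 0 0 0;40 0 0 -0.1 0;40 0 0 -0.5 0;40 0 0 -1 0;40 0 0 -1.5 0;40 0 0 -2 0;0 0 0 -2.5 0;0 0 0 -2.8 0;0 0 0 -3 0;0 0 0 -3 0'
python3 - <<'E'
from h import *
c=shot('wrist'); P=world(c); z=P[...,2]
m=(abs(z-30)<5)&(np.hypot(P[...,0]-562,P[...,1]+212)<62)
q=P[m][:,:2].astype(np.float32); print(m.sum(),cv2.minAreaRect(q),np.median(z[m]))
m=(abs(z-10.5)<3.5)&(c['pixels'].max(2)<60)&(np.hypot(P[...,0]-562,P[...,1]+212)<62)
q=P[m][:,:2].astype(np.float32); print(m.sum(),cv2.minEnclosingCircle(q))
go(430,173.3,110,4.8)
E
```

```text
time: 5.2
position: [562.1, -210.8, 16.3]
ee_rot: [180.0, -0.1, -8.4]
wrist_force: [0.7, -0.2, -0.3]
opening: 77.0
grip_force: 0.0
time: 6.2
position: [562.1, -210.8, 136.9]
ee_rot: [180.0, -0.1, -8.4]
wrist_force: [-0.1, -0.2, 1.0]
opening: 93.1
grip_force: 0.0
2958 ((563.396484375, -209.80715942382812), (60.09979248046875, 59.193172454833984), 81.51628112792969) 30.34324586053836
3109 ((560.4593505859375, -209.318115234375), 53.734703063964844)
at [ 561.7 -210.7  135.9] yaw -8.4 -> dx -4.660 dy -9.015 dz 0.648 spin -1.650
```

Bench block sits about 2 mm off the pad centre, top at 30 mm. On to the doming block.

```bash
python3 -m creep '0 -0.3 -0.5 0 -0.2;0 -0.8 -1.5 0 -0.4;0 -1.35 -2.6 0.1 -0.6;0 -1.9 -3.7 0.2 -0.8;0 -2.5 -4.8 0.3 -1;0 -3.05 -5.9 0.4 -1.2;0 -3.6 -7 0.5 -1.4;0 -4.15 -8 0.6 -1.65;0 -4.5 -8.7 0.65 -1.65;0 -4.66 -9.015 0.65 -1.65'
python3 - <<'E'
from h import *
c=shot('wrist'); P=world(c); z=P[...,2]
m=(abs(z-40)<5)&(np.hypot(P[...,0]-430,P[...,1]-173)<40)
q=P[m][:,:2].astype(np.float32); print(m.sum(),cv2.minAreaRect(q),np.median(z[m]))
go(430,173.3,14,4.8)
E
```

```text
time: 7.25
position: [428.3, 175.3, 108.8]
ee_rot: [180.0, 0.1, 4.9]
wrist_force: [-0.0, -0.4, -1.0]
opening: 92.9
grip_force: 0.0
1282 ((427.36505126953125, 177.22731018066406), (40.98979187011719, 39.997703552246094), 5.385452747344971) 40.24612692578542
at [428.3 175.8 108.9] yaw 4.9 -> dx 0.038 dy 0.066 dz 2.374 spin 0.017
```

```bash
python3 -m creep '0 0 0 0.5 0;0 0 0 1 0;0 0 0 1.5 0;0 0 0 1.9 0;0 0 0 2.15 0;0 0 0 2.3 0;0 0 0 2.37 0;200 0 0 2.37 0;255 0 0 2.37 0;255 0 0 2.37 0'; python3 -m creep '255 0 0 0 0;255 0 0 0 0;255 0 0 0 0;255 0 0 0 0;255 0 0 0 0;255 0 0 0 0;255 0 0 -0.2 0;255 0 0 -0.6 0;255 0 0 -1.1 0;255 0 0 -1.6 0'; python3 -m creep '255 0 0 -0.2 0;255 0 0 -0.2 0;255 0 0 -0.2 0;255 0 0 -0.2 0;255 0 0 -0.2 0;255 0 0 -0.2 0;255 0 0 -0.2 0;255 0 0 -0.2 0;255 0 0 -0.2 0;255 0 0 -0.2 0'
python3 -c "
from h import *
go(562.5,-210.3,86,-8.4)"
```

```text
time: 8.3
position: [430.3, 173.4, 15.5]
ee_rot: [-180.0, -0.0, 4.8]
wrist_force: [0.0, -0.0, 0.6]
opening: 73.6
grip_force: 0.0
time: 9.3
position: [429.4, 173.0, 79.8]
ee_rot: [180.0, 0.1, 4.8]
wrist_force: [-0.6, -0.0, -3.3]
opening: 39.7
grip_force: 30.0
time: 10.3
position: [430.0, 173.3, 87.0]
ee_rot: [-180.0, -0.0, 4.8]
wrist_force: [0.1, 0.1, -4.6]
opening: 39.8
grip_force: 30.0
at [430.  173.3  87. ] yaw 4.8 -> dx 2.498 dy 9.834 dz 0.026 spin 1.650
```

```bash
python3 -m creep '255 0.1 0.4 0 0.2;255 0.35 1.4 0 0.4;255 0.62 2.5 0 0.6;255 0.9 3.6 0 0.8;255 1.18 4.7 0 1;255 1.46 5.8 0 1.2;255 1.74 6.9 0 1.4;255 2.02 8 0 1.65;255 2.3 9 0 1.65;255 2.45 9.6 0 1.65'; python3 -m creep '255 0.05 0.23 0 0;255 0.05 0.23 0.1 0;255 0.05 0.23 0.3 0;255 0.05 0.23 0.5 0;255 0.05 0.23 0.6 0;255 0.05 0.23 0.6 0;255 0.05 0.23 0.6 0;255 0.05 0.23 0.6 0;255 0.05 0.23 0.6 0;255 0.05 0.23 0.6 0'
python3 - <<'E'
from h import *
c=shot('wrist','w2.png'); go(562.5,-210.3,45)
P=world(c); z=P[...,2]
for h in (30,):
  m=(abs(z-h)<4)&(np.hypot(P[...,0]-562,P[...,1]+210)<50)
  q=P[m][:,:2].astype(np.float32); print(m.sum(),cv2.minAreaRect(q),cv2.boxPoints(cv2.minAreaRect(q)))
E
```

```text
time: 11.3
position: [560.5, -204.1, 87.0]
ee_rot: [180.0, -0.0, -8.5]
wrist_force: [-0.2, 0.6, -4.1]
opening: 39.5
grip_force: 30.0
time: 12.3
position: [560.5, -210.6, 63.3]
ee_rot: [180.0, -0.0, -8.4]
wrist_force: [-0.4, -0.9, -4.3]
opening: 39.7
grip_force: 30.0
at [ 560.5 -210.6   63.2] yaw -8.4 -> dx 0.048 dy -0.014 dz 0.455 spin 0.000
2295 ((573.8250122070312, -211.62850952148438), (60.03394317626953, 38.619144439697266), 81.770263671875) [[ 550.4176  -238.57234]
 [ 588.63904 -244.10039]
 [ 597.2324  -184.68468]
 [ 559.011   -179.15663]]
```

View pics/w2.png

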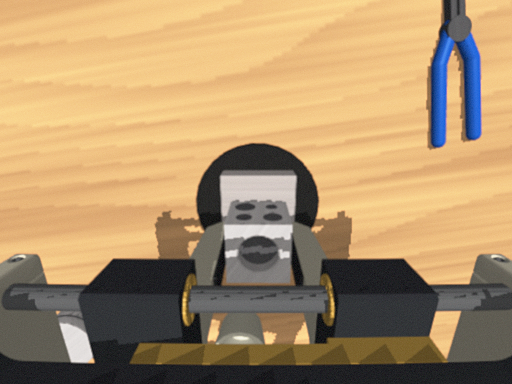

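Wrist view: the doming block is held at (258,235) above the bench block, whose far edge runs from (222,175) to (296,175). It is well centred, so I'm lowering it.

```bash
python3 -m creep '255 0.06 -0.01 0.1 0;255 0.06 -0.01 0.2 0;255 0.06 -0.01 0.3 0;255 0.06 -0.01 0.38 0;255 0.06 -0.01 0.42 0;255 0.06 -0.01 0.45 0;255 0.06 -0.01 0.46 0;255 0.06 -0.01 0.46 0;120 0.06 -0.01 0.46 0;120 0.06 -0.01 0.46 0'; python3 -m creep '120 0 0 0 0;100 0 0 -0.2 0;80 0 0 -0.6 0;0 0 0 -1 0;0 0 0 -1.5 0;0 0 0 -2 0;0 0 0 -2.3 0;0 0 0 -2.5 0;0 0 0 -2.5 0;0 0 0 -2.5 0'
python3 - <<'E'
from h import *
c=shot('wrist'); P=world(c); z=P[...,2]
for h,r in ((70,35),(30,50)):
  m=(abs(z-h)<4)&(np.hypot(P[...,0]-562,P[...,1]+210)<r)
  q=P[m][:,:2].astype(np.float32); print(m.sum(),cv2.minAreaRect(q))
go(427,-175.8,130,-8.4)
E
```

```text
time: 13.35
position: [563.3, -210.7, 44.9]
ee_rot: [180.0, -0.1, -8.4]
wrist_force: [0.2, 0.2, -0.2]
opening: 48.5
grip_force: 0.0
time: 14.35
position: [562.6, -210.4, 144.2]
ee_rot: [-180.0, 0.0, -8.4]
wrist_force: [-0.1, 0.2, -0.7]
opening: 93.1
grip_force: 0.0
1221 ((560.0651245117188, -209.03646850585938), (40.0560188293457, 40.59996032714844), 81.67222595214844)
1196 ((563.3331909179688, -209.84556579589844), (59.94029235839844, 59.3616943359375), 81.8653335571289)
at [ 562.5 -210.3  143.8] yaw -8.4 -> dx -3.476 dy -0.359 dz 0.346 spin 0.000
```

```bash
python3 -m creep '0 -0.3 -0.05 0 0;0 -0.8 -0.1 0 0;0 -1.4 -0.15 0 0;0 -2 -0.2 0.2 0;0 -2.6 -0.27 0.4 0;0 -3.1 -0.32 0.7 0;0 -3.35 -0.36 1 0;0 -3.476 -0.36 1.2 0;0 -3.476 -0.36 1.2 0;0 -3.476 -0.36 1.2 0'
python3 - <<'E'
from h import *
c=shot('wrist'); P=world(c); z=P[...,2]
m=(z>30)&(z<46)&(np.hypot(P[...,0]-427,P[...,1]+176)<40)
q=P[m][:,:2].astype(np.float32); print(m.sum(),cv2.minEnclosingCircle(q),cv2.minAreaRect(q),np.median(z[m]))
go(427,-175.8,17)
E
```

```text
time: 15.4
position: [427.9, -176.2, 96.7]
ee_rot: [180.0, -0.0, -8.4]
wrist_force: [0.3, -0.1, 0.6]
opening: 93.0
grip_force: 0.0
1073 ((424.5516662597656, -171.9812469482422), 25.751367568969727) ((424.6506652832031, -171.85482788085938), (50.127769470214844, 50.713008880615234), 38.14836120605469) 37.77922762102821
at [ 428.2 -176.2   96.9] yaw -8.4 -> dx -0.030 dy -0.007 dz 1.997 spin 0.000
```

```bash
python3 -m creep '0 -0.07 -0.045 0.4 0;0 -0.07 -0.045 0.8 0;0 -0.07 -0.045 1.2 0;0 -0.07 -0.045 1.6 0;0 -0.07 -0.045 1.85 0;0 -0.07 -0.045 1.95 0;0 -0.07 -0.045 2 0;120 -0.07 -0.045 2 0;255 -0.07 -0.045 2 0;255 -0.07 -0.045 2 0'; python3 -m creep '255 0 0 0 0;255 0 0 0 0;255 0 0 0 0;255 0 0 0 0;255 0 0 -0.1 0;255 0 0 -0.3 0;255 0 0 -0.6 0;255 0 0 -0.9 0;255 0 0 -0.9 0;255 0 0 -0.9 0'
python3 - <<'E'
from h import *
c=shot('wrist','w3.png'); P=world(c); z=P[...,2]
m=(z>45)&(z<85)&(np.hypot(P[...,0]-427,P[...,1]+176)<32)&(c['pixels'].min(2)>90)
print(m.sum(),np.nanpercentile(z[m],[5,50,95]))
go(579.5,186,53,6.4)
E
```

```text
time: 16.45
position: [425.2, -173.9, 17.1]
ee_rot: [180.0, -0.0, -8.4]
wrist_force: [-0.6, 0.5, 0.8]
opening: 73.6
grip_force: 0.0
time: 17.45
position: [425.1, -173.9, 53.1]
ee_rot: [180.0, -0.1, -8.4]
wrist_force: [-0.7, 0.1, 0.1]
opening: 49.1
grip_force: 29.8
4342 [48.55542109 70.00215041 75.43036544]
at [ 424.9 -173.7   52.7] yaw -8.4 -> dx 2.511 dy -9.461 dz -0.007 spin -1.850
```

View pics/w3.png

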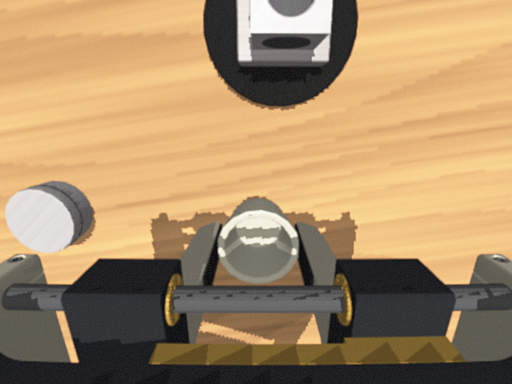

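Wrist view: the crucible is held upright at (258,245), mouth up; the doming block on the bench block and pad sits at the top (285,40). I'm carrying it to the tile, slightly higher.

```bash
python3 -m creep '255 0.1 -0.3 -0.2 -0.1;255 0.3 -1.2 -0.5 -0.3;255 0.6 -2.3 -0.5 -0.5;255 0.9 -3.4 -0.5 -0.8;255 1.2 -4.5 -0.5 -1.1;255 1.5 -5.6 -0.5 -1.4;255 1.8 -6.7 -0.5 -1.6;255 2.1 -7.8 -0.5 -1.85;255 2.35 -8.8 -0.5 -1.85;255 2.5 -9.4 -0.5 -1.85'; python3 -m creep '255 0 0 0 0;255 0 0 0.2 0;255 0 0 0.5 0;255 0 0 0.7 0;255 0 0 0.7 0;255 0 0 0.7 0;255 0 0 0.7 0;255 0 0 0.7 0;255 0 0 0.7 0;255 0 0 0.7 0'
python3 - <<'E'
from h import *
c=shot('wrist','w4.png'); go(579.5,186,27,6.4)
P=world(c); z=P[...,2]
m=(abs(z-10)<3)&(np.hypot(P[...,0]-579,P[...,1]-186)<70)
q=P[m][:,:2].astype(np.float32); r=cv2.minAreaRect(q);print(m.sum(),r,cv2.boxPoints(r))
E
```

```text
time: 18.5
position: [579.0, 187.4, 72.7]
ee_rot: [-180.0, -0.0, 6.6]
wrist_force: [-0.1, -1.1, -0.6]
opening: 49.6
grip_force: 29.8
time: 19.5
position: [578.9, 183.6, 44.8]
ee_rot: [-180.0, -0.0, 6.4]
wrist_force: [-0.1, 0.2, -0.5]
opening: 49.8
grip_force: 29.8
at [578.8 183.6  44.8] yaw 6.4 -> dx 0.023 dy -0.057 dz 0.445 spin 0.000
6055 ((593.2786865234375, 192.06422424316406), (60.18765640258789, 89.45262145996094), 6.535955429077148) [[558.28937 233.07437]
 [568.4715  144.20312]
 [628.268   151.05408]
 [618.0859  239.92532]]
```

View pics/w4.png

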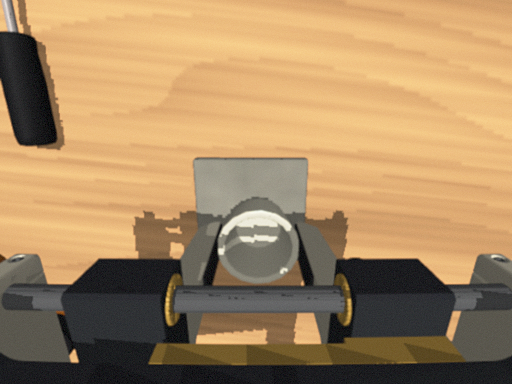

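Wrist view: the crucible at (258,245) hangs over the tile, whose far edge at row 158 runs from 194 to 307. It needs about 4 mm to the left, then lowering.

```bash
python3 -m creep '255 0.02 -0.1 0.05 0;255 0.02 -0.1 0.15 0;255 0.02 -0.1 0.25 0;255 0.02 -0.1 0.34 0;255 0.02 -0.1 0.4 0;255 0.02 -0.1 0.43 0;255 0.02 -0.1 0.45 0;255 0.02 -0.1 0.45 0;90 0.02 -0.1 0.45 0;60 0.02 -0.1 0.45 0'; python3 -m creep '60 0 0 0 0;60 0 0 0 0;60 0 0 -0.2 0;60 0 0 -0.6 0;60 0 0 -1 0;0 0 0 -1.5 0;0 0 0 -2 0;0 0 0 -2.3 0;0 0 0 -2.5 0;0 0 0 -2.5 0'
python3 - <<'E'
from h import *
c=shot('wrist'); P=world(c); z=P[...,2]
g=np.hypot(P[...,0]-579,P[...,1]-187)
m=(z>40)&(z<55)&(g<40); q=P[m][:,:2].astype(np.float32); print(m.sum(),cv2.minEnclosingCircle(q),np.median(z[m]))
m=(abs(z-10)<4)&(g<70); q=P[m][:,:2].astype(np.float32); print(m.sum(),cv2.minAreaRect(q))
go(448.8,-2,80,2.5)
E
```

```text
time: 20.55
position: [579.3, 187.7, 26.8]
ee_rot: [-180.0, -0.0, 6.4]
wrist_force: [-0.0, 0.1, 0.0]
opening: 60.8
grip_force: 0.0
time: 21.55
position: [579.6, 187.8, 127.8]
ee_rot: [-180.0, -0.1, 6.4]
wrist_force: [-0.3, -0.2, 0.6]
opening: 93.1
grip_force: 0.0
902 ((578.513427734375, 188.767333984375), 25.678606033325195) 47.794667901459704
4077 ((578.2255859375, 190.99815368652344), (89.42459869384766, 90.2216796875), 6.322628021240234)
at [579.1 187.7 126.8] yaw 6.4 -> dx -3.766 dy 4.349 dz 1.170 spin 0.487
```

Crucible is within about 2.5 mm of the tile centre. Now the tin.

```bash
python3 -m creep '0 -0.3 0.35 0 0.1;0 -0.9 1 0 0.2;0 -1.5 1.7 0.2 0.3;0 -2.1 2.4 0.4 0.4;0 -2.7 3.1 0.6 0.49;0 -3.2 3.7 0.8 0.49;0 -3.55 4.1 1 0.49;0 -3.766 4.349 1.17 0.49;0 -3.766 4.349 1.17 0.49;0 -3.766 4.349 1.17 0.49'
python3 - <<'E'
from h import *
c=shot('wrist'); P=world(c); z=P[...,2]
m=(z>22)&(z<34)&(np.hypot(P[...,0]-449,P[...,1]+2)<40)
q=P[m][:,:2].astype(np.float32); print(m.sum(),cv2.minEnclosingCircle(q),np.median(z[m]))
go(448.8,-1.5,6)
E
```

```text
time: 22.6
position: [449.3, -1.7, 79.8]
ee_rot: [-180.0, 0.0, 2.5]
wrist_force: [0.5, -0.1, 0.0]
opening: 92.7
grip_force: 0.0
3023 ((446.8838806152344, 1.6617653369903564), 28.364578247070312) 28.593635654449002
at [449.5  -1.5  80. ] yaw 2.5 -> dx -0.018 dy -0.001 dz 1.849 spin 0.000
```

```bash
python3 -m creep '0 -0.04 -0.025 0.4 0;0 -0.04 -0.025 0.8 0;0 -0.04 -0.025 1.2 0;0 -0.04 -0.025 1.5 0;0 -0.04 -0.025 1.7 0;0 -0.04 -0.025 1.8 0;0 -0.04 -0.025 1.85 0;120 -0.04 -0.025 1.85 0;255 -0.04 -0.025 1.85 0;255 -0.04 -0.025 1.85 0'; python3 -m creep '255 0 0 0 0;255 0 0 0 0;255 0 0 0 0;255 0 0 0 0;255 0 0 -0.1 0;255 0 0 -0.3 0;255 0 0 -0.6 0;255 0 0 -0.9 0;255 0 0 -0.9 0;255 0 0 -0.9 0'
python3 -c "
from h import *
go(571,-12,42)"
```

```text
time: 23.65
position: [447.4, -1.1, 6.2]
ee_rot: [180.0, -0.0, 2.5]
wrist_force: [0.5, -0.5, -0.4]
opening: 73.7
grip_force: 0.0
time: 24.65
position: [447.4, -1.1, 42.3]
ee_rot: [180.0, -0.1, 2.5]
wrist_force: [0.2, -0.2, -1.8]
opening: 55.5
grip_force: 30.0
at [447.4  -1.1  42.3] yaw 2.5 -> dx 3.075 dy 0.406 dz 0.008 spin 0.000
```

```bash
python3 -m creep '255 0.2 0.03 0 0;255 0.7 0.1 0 0;255 1.3 0.17 0 0;255 1.9 0.25 0 0;255 2.4 0.32 0 0;255 2.8 0.38 0 0;255 3 0.4 0 0;255 3.07 0.41 0.2 0;255 3.07 0.41 0.4 0;255 3.07 0.41 0.6 0'; python3 -m creep '255 0 0 0.1 0;255 0 0 0.2 0;255 0 0 0.25 0;255 0 0 0.28 0;255 0 0 0.3 0;255 0 0 0.3 0;255 0 0 0.3 0;255 0 0 0.3 0;75 0 0 0.3 0;60 0 0 0.3 0'; python3 -m creep '60 0 0 0 0;60 0 0 -0.2 0;60 0 0 -0.7 0;60 0 0 -1.3 0;0 0 0 -1.9 0;0 0 0 -2.5 0;0 0 0 -3 0;0 0 0 -3 0;0 0 0 -3 0;0 0 0 -3 0'
python3 - <<'E'
from h import *
c=shot('wrist'); P=world(c); z=P[...,2]
m=(z>22)&(z<34)&(np.hypot(P[...,0]-571,P[...,1]+12)<40)
q=P[m][:,:2].astype(np.float32); print(m.sum(),cv2.minEnclosingCircle(q),np.median(z[m]))
go(477.4,328.8,130,0)
E
```

```text
time: 25.65
position: [569.6, -12.0, 16.7]
ee_rot: [-180.0, 0.1, 2.5]
wrist_force: [-0.0, -0.2, -0.6]
opening: 55.2
grip_force: 30.0
time: 26.65
position: [570.6, -12.1, 5.9]
ee_rot: [180.0, -0.0, 2.5]
wrist_force: [-0.4, 0.5, 0.3]
opening: 66.8
grip_force: 0.0
time: 27.65
position: [570.0, -12.1, 124.9]
ee_rot: [-180.0, 0.1, 2.5]
wrist_force: [0.4, 0.3, -0.0]
opening: 92.7
grip_force: 0.0
2206 ((570.2756958007812, -10.92453670501709), 28.255769729614258) 28.593600409785296
at [570.  -12.1 124.8] yaw 2.5 -> dx -1.944 dy -8.614 dz -0.131 spin 0.310
```

Tin at the midpoint within about 1 mm. Last is the jar; I'll approach with part-open fingers to stay clear of its neighbour.

```bash
python3 -m creep '60 -0.1 -0.5 0 0.1;60 -0.3 -1.4 0 0.2;60 -0.55 -2.5 0 0.31;60 -0.8 -3.6 0 0.31;60 -1.05 -4.7 0 0.31;60 -1.3 -5.8 0 0.31;60 -1.55 -6.9 0 0.31;60 -1.75 -7.8 0 0.31;60 -1.88 -8.4 0 0.31;60 -1.944 -8.614 0 0.31'; python3 -m creep '60 0 0 0.2 0;60 0 0 0.5 0;60 0 0 0.5 0;60 0 0 0.5 0;60 0 0 0.5 0;60 0 0 0.5 0;60 0 0 0.5 0;60 0 0 0.5 0;60 0 0 0.5 0;60 0 0 0.5 0'
python3 - <<'E'
from h import *
c=shot('wrist','w5.png'); P=world(c); z=P[...,2]
m=(z>54)&(z<66)&(np.hypot(P[...,0]-477,P[...,1]-329)<35)
q=P[m][:,:2].astype(np.float32); print(m.sum(),cv2.minEnclosingCircle(q),np.median(z[m]))
go(477,329.5,9)
E
```

```text
time: 28.7
position: [476.9, 330.4, 124.9]
ee_rot: [180.0, 0.1, 0.1]
wrist_force: [-0.5, -0.7, -0.3]
opening: 71.1
grip_force: 0.0
time: 29.7
position: [478.0, 328.8, 105.9]
ee_rot: [-180.0, -0.0, 0.0]
wrist_force: [-0.3, -0.4, 0.3]
opening: 71.2
grip_force: 0.0
1296 ((475.7819519042969, 333.0905456542969), 17.90245819091797) 60.261001393376674
at [478.  328.8 105.9] yaw 0.0 -> dx -0.024 dy -0.017 dz 2.422 spin 0.000
```

View pics/w5.png

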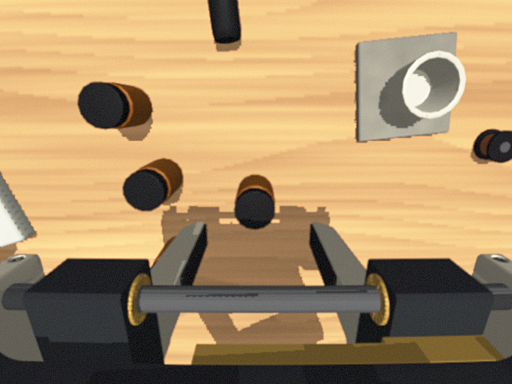

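Wrist view: the intended jar (255,205) is between the fingers, with its neighbours (150,185) and (105,105) clear of the left finger. The crucible stands on the tile at (435,85). I'm lowering and gripping.

```bash
python3 -m creep '60 -0.03 -0.05 0.4 0;60 -0.03 -0.05 0.9 0;60 -0.03 -0.05 1.4 0;60 -0.03 -0.05 1.8 0;60 -0.03 -0.05 2.1 0;60 -0.03 -0.05 2.3 0;60 -0.03 -0.05 2.4 0;60 -0.03 -0.05 2.42 0;200 -0.03 -0.05 2.42 0;255 -0.03 -0.05 2.42 0'; python3 -m creep '255 0 0 0 0;255 0 0 0 0;255 0 0 0 0;255 0 0 0 0;255 0 0 0 0;255 0 0 -0.2 0;255 0 0 -0.6 0;255 0 0 -1.1 0;255 0 0 -1.6 0;255 0 0 -1.8 0'
python3 -c "
from h import *
go(639,-15,85,2.5)"
```

```text
time: 30.75
position: [477.1, 330.9, 9.6]
ee_rot: [-180.0, -0.0, 0.0]
wrist_force: [-0.4, 0.3, 0.2]
opening: 59.6
grip_force: 0.0
time: 31.75
position: [477.7, 331.3, 83.9]
ee_rot: [-179.9, -0.2, 0.0]
wrist_force: [0.5, -0.7, -1.7]
opening: 37.3
grip_force: 30.0
at [477.7 331.3  83.9] yaw 0.0 -> dx 4.033 dy 8.657 dz -0.028 spin -0.312
```

```bash
python3 -m creep '255 0.2 0.4 0 -0.1;255 0.6 1.3 0 -0.2;255 1.1 2.35 0 -0.31;255 1.6 3.4 0 -0.31;255 2.1 4.5 0 -0.31;255 2.6 5.6 0 -0.31;255 3.1 6.6 0 -0.31;255 3.55 7.6 0 -0.31;255 3.85 8.25 0 -0.31;255 4.03 8.65 0 -0.31'; python3 -m creep '255 0 0 0.2 0;255 0 0 0.5 0;255 0 0 0.8 0;255 0 0 1.1 0;255 0 0 1.3 0;255 0 0 1.4 0;255 0 0 1.4 0;255 0 0 1.4 0;255 0 0 1.4 0;255 0 0 1.4 0'
python3 -c "
from h import *
go(639,-15,9.3)"
```

```text
time: 32.75
position: [638.5, -17.4, 81.2]
ee_rot: [180.0, -0.0, 2.4]
wrist_force: [-0.8, 0.2, -0.3]
opening: 37.8
grip_force: 30.0
time: 33.75
position: [638.2, -15.3, 25.5]
ee_rot: [180.0, -0.0, 2.5]
wrist_force: [-0.6, 0.4, -0.5]
opening: 37.3
grip_force: 30.0
at [638.2 -15.3  25.5] yaw 2.5 -> dx 0.020 dy -0.008 dz 0.405 spin 0.000
```

```bash
python3 -m creep '255 0.02 0 0.1 0;255 0.02 0 0.2 0;255 0.02 0 0.28 0;255 0.02 0 0.34 0;255 0.02 0 0.38 0;255 0.02 0 0.4 0;255 0.02 0 0.4 0;255 0.02 0 0.4 0;120 0.02 0 0.4 0;80 0.02 0 0.4 0'; python3 -m creep '80 0 0 0 0;80 0 0 0 0;80 0 0 -0.3 0;80 0 0 -0.8 0;80 0 0 -1.4 0;80 0 0 -2 0;80 0 0 -2.6 0;80 0 0 -3.2 0;80 0 0 -3.8 0;80 0 0 -4 0'; python3 -m creep '80 -0.5 0 0 0;80 -1.5 0 -0.2 0;80 -2.5 0 -0.5 0;80 -3.5 0 -0.8 0;80 -4.5 0 -1 0;80 -5.5 0 -1 0;80 -6.3 0 -1 0;80 -6.8 0 -1 0;80 -7 0 -1 0;80 -7 0 -1 0'
python3 - <<'E'
from h import *
c=shot('top','top2.png'); P=world(c); z=P[...,2]
def f(h,x,y,r,t=4):
    m=(abs(z-h)<t)&(np.hypot(P[...,0]-x,P[...,1]-y)<r); q=P[m][:,:2].astype(np.float32)
    print(h,m.sum(),q.mean(0).round(1),np.round(cv2.minEnclosingCircle(q)[0],1),np.round(cv2.minAreaRect(q)[0],1))
f(72,562,-211,35);f(32,562,-211,45);f(12,562,-211,60)
f(50,579,188,35);f(12,579,188,66);f(30,570,-12,35);f(62,639,-15,30);f(22,528,86,30)
E
```

```text
time: 34.75
position: [638.9, -15.2, 9.0]
ee_rot: [180.0, -0.0, 2.5]
wrist_force: [0.4, -0.4, 0.3]
opening: 49.3
grip_force: 0.0
time: 35.75
position: [639.8, -15.3, 172.4]
ee_rot: [180.0, -0.2, 2.5]
wrist_force: [0.1, -0.1, -0.5]
opening: 63.8
grip_force: 0.0
time: 36.75
position: [358.8, -27.4, 209.2]
ee_rot: [180.0, -0.0, 2.5]
wrist_force: [0.2, -0.4, 0.2]
opening: 63.8
grip_force: 0.0
72 157 [ 562.6 -213. ] [ 562.3 -212.5] [ 562.3 -212.5]
32 166 [ 559.  -204.8] [ 565.3 -213.5] [ 565.  -213.3]
12 616 [ 556. -210.] [ 561.1 -214.1] [ 562.4 -212.6]
50 92 [580.8 186. ] [580.4 184.7] [580.4 184.3]
12 728 [576.4 185.5] [580.1 186. ] [580.3 186.9]
30 305 [571.3 -15.2] [571.9 -15. ] [571.5 -14.7]
62 125 [638.8 -17.6] [638.7 -17.9] [638.3 -17.9]
22 92 [528.1  87.1] [527.9  86.3] [527.5  87. ]
```

View pics/top2.png

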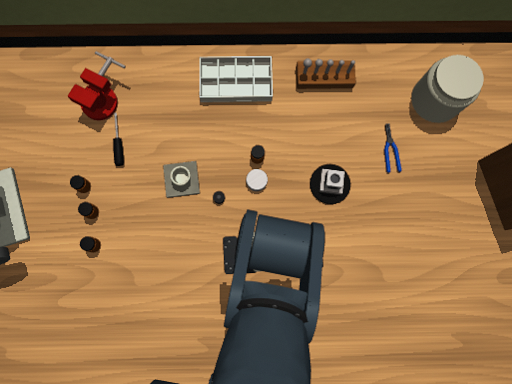

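Top view: the doming block and bench block are on the pad (331,182), and the crucible is on the tile (180,178). The tin is at (256,180) with the jar behind it at (257,155), and the spool, screwdriver and pliers haven't moved. All offsets are within about 4 mm and the jar–tin distance is 67 mm, so I'm handing in.

```bash
python3 -c "
from h import *
print(manip.close_job())"
```

```text
the job is handed in; nothing more can be done
None
```

The bench is set out as asked and the job was handed in at about 37 s on the robot clock; the final top view puts all five things within about 4 mm of target, but no verdict came back.

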